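# Lock the dust collector's filter panel with its quarter-turn fastener

## Task

The blue filter panel on top of the bench dust collector has popped ajar. Set a fingertip in the slot of its round orange fastener, press the panel down flush and, keeping it pressed, turn the fastener a quarter-turn clockwise (seen from above) to its stop without forcing it, so that the panel stays locked down when you let go. Pick nothing up and leave the mug, glue bottle and jar standing where they are.

Things in the scene. Friction and masses are not known exactly. Their poses are not given: they have to be found in the camera images.
- unit: Bench dust collector: grey metal box fixed to the table, 280 mm deep (its x, -130 to +150), 260 mm wide (its y), 130 mm tall. Origin on the table; the fastener's axis stands at x -68, y 0. Its -x side is the louvred front (towards the robot), z up. The blue panel covers the top from the front to its hinge at x +75; behind it a fixed deck, 138 mm high. A hose port sticks 30 mm out of the +y side.
- slot (a point): Centre of the slot's floor, on the fastener's axis. Fastener: orange disc, 90 mm diameter, level with the black ring around it. Slot: dark floor, right across the disc through its centre, 34 mm wide, 17 mm deep, 90 mm long, upright walls. x axis along the slot, z up the fastener's axis. Panel flush: slot floor 143 mm above the table, disc top 160 mm; ajar: about 9 mm higher, tilted 0.06 rad.
- fastener (a joint): Turn in rad: 0 = open (slot along the unit's x), pi/2 = locked, at a stop (slot along the unit's y). Grows clockwise from above; starts at 0 to 0.35. Stays where left; takes about 0.12 N m (5 N on a slot wall, 27 mm off the axis). From about 1 rad a tongue under the panel passes below a keeper, only if the panel is held within 2 mm of flush; else the turn is blocked there.
- panel (a joint): Opening in rad of the blue panel (203 by 256 mm, 8 mm thick) about its rear hinge: 0 = flush (firm stop), 0.06 = ajar (start; a stop). A spring seal lifts it: holding it flush takes about 6 N straight down at the fastener. Unlocked it springs up when released; locked it stays down, up to about 2 mm up at the fastener (0.01 to 0.02 rad).
- green_dot (a point): Green dot (10 mm) on top of the fixed black ring round the fastener (94 mm inner, 110 mm outer diameter), 51 mm from the axis on the unit's +y side. A red dot lies likewise on the -x (front) side. Two short white lines on the disc, beside one end of the slot, point at the red dot when open and at the green dot when locked.
- mug_mid (a point): White ceramic mug, 80 mm diameter and 80 mm tall, on the table beside the unit; point at its centre, half-way up.
- glue_mid (a point): White glue bottle with orange cap, 56 mm diameter and 130 mm tall, on the table beside the unit; point at its centre, half-way up.
- jar_mid (a point): Small amber glass jar with a steel lid, 42 mm diameter and 55 mm tall, on the unit's rear deck; point at its centre, half-way up.

How it is judged:
By the outcome, as a careful person would: the job done as asked, in the order asked, and still so for the second after the job is handed in, with the robot touching nothing.
It also fails if it takes over 35 s, if anything falls off the work surface, if the arm or the gripper's body presses on something with over 40 N, if the wrist force passes 120 N, or if a joint passes its speed limit or range.

## Robot

A 7-joint arm with a two-finger parallel gripper is mounted at the origin on the work surface. World frame = base frame: x ahead of the robot, y to its left, z up, the work surface at z = 0. Lengths are in mm, angles in rad, forces in N, time in s.
With the tool pointing down it reaches from about 425 to 875 mm from the base axis. Payload 4.7 kg.
Tool frame: the origin (TCP) lies at the very end of the fingers, on their centre line; the grasp point (between the pads) lies 19 mm behind it; z points along the fingers, y is the line along which they close (so a half turn about z gives the same grasp; the last joint's range is limited). The gripper opens to 87 mm and grips with 3 to 60 N. Pads are 19 mm wide; open, the fingers measure 117 mm over their backs; the gripper's body (75 mm by 190 mm) begins 51 mm behind the grasp point.
Start: joints at [1.22, 0.321, -0.07, 1.45, 0.023, 1.371, -0.057], TCP at [231.877, -607.255, 222.587] pointing down, gripper open.
Joint ranges: [-2.86, 2.86], [-0.3, 2.09], [-1.38, 1.24], [0.06, 2.45], [-1.56, 4.7], [0.09, 2.05], [-2.69, 2.69]. Speed limits (rad/s): [2.57, 2.57, 3.14, 3.14, 3.14, 3.14, 3.14].

## Interface

Orientations are given as a rotation vector (axis times angle).
In Python, from bench import move_pose, line_to, move_joints, gripper_to, dwell, inverse_kinematics, get_obs, capture, Unreachable, hand_in gives the robot as it stands. Calls block until the motion is done:
- move_pose(position, orientation): joint-space move of the TCP to a pose.
- line_to(position, speed=150, rot=None, max_force=None): straight line of the TCP; rot=None keeps the orientation; speed is the mean speed in mm/s. With max_force (N) it stops when the force on the tool has changed by that much, and returns True; else False.
- move_joints(angles): joint-space move.
- gripper_to(opening, strength=None): finger opening in mm; strength is the grip in N (None keeps the last); returns when the fingers have stopped.
- dwell(seconds).
- inverse_kinematics(position, orientation): joint angles nearest the present ones, or None.
- get_obs(): the state.
- capture(name): name is "scene" or "side" or "wrist"; returns a dict with "color" (400x640x3 uint8, red, green, blue), "K" (3x3 intrinsics, pixels), "extrinsics" (4x4, takes a point from camera to world coordinates). Camera axes: x right, y up, looking along -z (the intrinsics and any distortion apply to the point x, -y, -z); pixel columns grow to the right and rows downward; lengths in mm; the calibration is good to about 2 mm. A picture is of the moment at which its call begins. There is no depth.
A pose or a line that the arm cannot do raises Unreachable and nothing moves.
- hand_in(): hands the job in; it is judged then, once.
The state is a dict: "clock": time; "joints": joint angles; "dq": joint speeds; "effort": joint torques, N m; "position": TCP position; "tcp_rot": TCP orientation; "ft_force": force on the tool from outside, world axes, zero at the start; "moment": the same for the moment, N m; "opening": finger opening in mm; "grip_force": force on a finger pad.
Only numpy, scipy, OpenCV 4.12 (cv2) and the standard library are available. Lean on these libraries where they do the work, as an engineer would, in place of code of your own. Each camera call takes 0.05 s, during which the arm holds its last target. There are 200 camera calls.

## Working session

There is one attempt and no reset: what is moved stays moved. The work goes in short steps, each a Python script; the robot and the scene stay as the last script left them, time stands still between calls to the robot, and variables do not carry over. Pictures are saved under pics/ and viewed, at most 10 in all, crops included, and the job is handed in when it is done.

```bash
mkdir -p pics; ls
python3 - <<'E'
from bench import *
import cv2, numpy as np
o=get_obs(); print({k:np.round(v,3).tolist() for k,v in o.items()})
for n in("scene","side","wrist"):
    c=capture(n); np.savez(f"pics/{n}0.npz",**c); cv2.imwrite(f"pics/{n}0.png",c["color"][:,:,::-1]); print(n,c.keys(),np.round(c["K"],1).tolist(),np.round(c["extrinsics"],3).tolist())
    if "dist" in c: print(c["dist"])
E
```

```text
pics
{'clock': 0.0, 'joints': [1.22, 0.322, -0.07, 1.452, 0.023, 1.371, -0.057], 'dq': [-0.0, -0.0, 0.0, -0.003, -0.0, 0.0, 0.0], 'effort': [-0.0, -49.13, -0.404, -31.253, -0.064, 0.044, 0.0], 'position': [231.651, -606.683, 221.438], 'tcp_rot': [-3.088, -0.57, 0.001], 'ft_force': [-0.388, -0.069, 0.137], 'moment': [0.03, 0.005, -0.014], 'grip_force': 0.0, 'opening': 87.184}
scene dict_keys(['color', 'K', 'extrinsics']) [[441.4, 0.0, 320.8], [0.0, 441.4, 197.3], [0.0, 0.0, 1.0]] [[-0.263, -0.698, 0.666, 1325.153], [0.965, -0.2, 0.172, 252.482], [0.013, 0.688, 0.726, 943.887], [0.0, 0.0, 0.0, 1.0]]
side dict_keys(['color', 'K', 'extrinsics']) [[485.6, 0.0, 327.8], [0.0, 485.6, 204.6], [0.0, 0.0, 1.0]] [[-0.89, 0.246, -0.385, 143.068], [-0.457, -0.486, 0.745, 867.938], [-0.004, 0.839, 0.544, 714.146], [0.0, 0.0, 0.0, 1.0]]
wrist dict_keys(['color', 'K', 'extrinsics']) [[359.1, 0.0, 316.1], [0.0, 359.1, 201.3], [0.0, 0.0, 1.0]] [[0.358, 0.895, 0.266, 304.624], [-0.934, 0.344, 0.1, -579.084], [-0.002, -0.284, 0.959, 383.267], [0.0, 0.0, 0.0, 1.0]]
```

View pics/scene0.png

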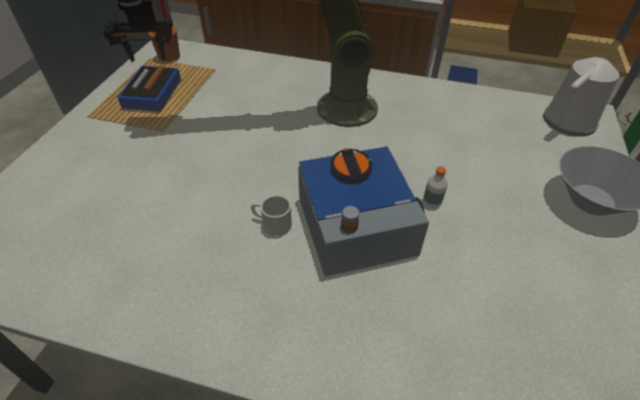

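View pics/side0.png

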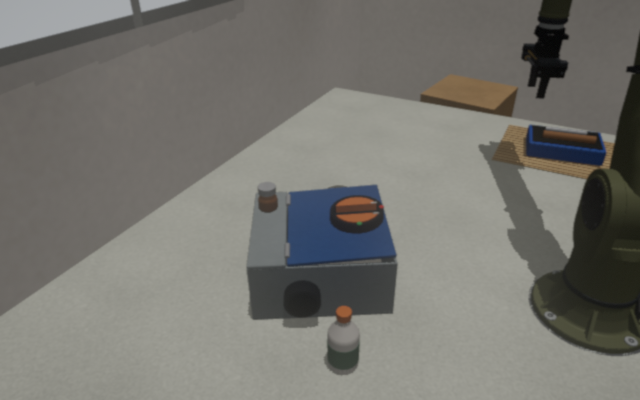

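The scene view shows the unit with the orange fastener at about (351,165), the jar at (350,218), the mug at (275,215) and the glue bottle at (436,188). In the side view the fastener is at (358,211), the green dot at (360,224) and the red dot at (381,207).

```bash
cat > h.py <<'E'
import cv2, numpy as np
from scipy.spatial.transform import Rotation as R
def ray(c,u,v):
    K=c["K"];E=c["extrinsics"]
    d=E[:3,:3]@np.array([(u-K[0,2])/K[0,0],-(v-K[1,2])/K[1,1],-1.]); return E[:3,3],d/np.linalg.norm(d)
def onz(c,u,v,z):
    o,d=ray(c,u,v); return o+d*(z-o[2])/d[2]
def two(rs):
    A=sum(np.eye(3)-np.outer(d,d) for o,d in rs); b=sum((np.eye(3)-np.outer(d,d))@o for o,d in rs); return np.linalg.solve(A,b)
def blobs(c,lo,hi,amin=3):
    h=cv2.cvtColor(c["color"],cv2.COLOR_RGB2HSV); m=cv2.inRange(h,np.array(lo),np.array(hi))
    n,_,s,ce=cv2.connectedComponentsWithStats(m); return m,[(int(s[i,4]),ce[i].round(1).tolist(),s[i,:4].tolist()) for i in range(1,n) if s[i,4]>=amin]
E
python3 - <<'E'
from h import *
for n in("scene","side"):
    c=dict(np.load(f"pics/{n}0.npz"))
    for nm,lo,hi in(("orange",(4,170,110),(18,255,255)),("green",(45,120,50),(80,255,255)),("red",(0,170,80),(3,255,255)),("blue",(105,150,50),(125,255,255))):
        print(n,nm,blobs(c,lo,hi)[1][:12])
E
```

```text
scene orange [(12, [173.2, 30.2], [172, 28, 3, 6]), (15, [151.5, 33.9], [150, 32, 5, 5]), (179, [361.7, 161.6], [355, 152, 14, 21]), (179, [340.6, 164.8], [334, 155, 15, 20]), (34, [440.9, 169.6], [438, 167, 7, 6])]
scene green [(6, [638.7, 116.8], [638, 115, 2, 5]), (19, [636.7, 126.3], [634, 123, 6, 8]), (6, [631.0, 132.2], [629, 131, 5, 3]), (3, [638.7, 130.7], [638, 130, 2, 2]), (3, [635.3, 133.3], [635, 133, 2, 2]), (4, [635.5, 141.5], [634, 140, 4, 4]), (5, [369.6, 158.8], [369, 158, 2, 3])]
scene red [(3, [345.3, 149.7], [345, 149, 2, 2])]
scene blue [(158, [152.9, 90.5], [119, 69, 58, 32]), (8, [368.2, 151.4], [366, 151, 6, 2]), (3, [325.0, 159.0], [324, 158, 3, 3]), (2927, [357.4, 191.9], [310, 162, 104, 57]), (3, [388.0, 169.7], [387, 169, 3, 2]), (7, [396.6, 171.9], [395, 170, 4, 5])]
side orange []
side green []
side red []
side blue [(747, [574.9, 151.0], [529, 126, 76, 38])]
```

Run:
```python
from h import *
from bench import *
c=dict(np.load("pics/scene0.npz")); s=dict(np.load("pics/side0.npz"))
C=onz(c,351.2,163.2,168);G=onz(c,369.6,158.8,168);Rd=onz(c,345.3,149.7,168)
print(C,onz(s,358,211,168),two([ray(c,351.2,163.2),ray(s,358,211)]))
print("yaw", np.arctan2(*(G-C)[1::-1])-np.pi/2, np.arctan2(*(C-Rd)[1::-1]),"greenD",G,onz(s,360,224,168),Rd,onz(s,381,207,168))
w=get_obs(); Rt=R.from_rotvec(w["tcp_rot"]); W=dict(np.load("pics/wrist0.npz"))
print("cam in tool",Rt.inv().apply(W["extrinsics"][:3,3]-w["position"]), Rt.as_matrix().round(2).tolist())
yaw=np.arctan2(*(G-C)[1::-1])-np.pi/2
for k in range(8):
    Rn=R.from_euler("z",k*np.pi/4)*R.from_rotvec([np.pi,0,0])
    for z in(160,330): print(k,z,inverse_kinematics([C[0],C[1],z],Rn.as_rotvec()))
```

```text
[473.25391716 112.83794537 168.        ] [464.08136621 113.56003054 168.        ] [466.65707584 110.70171224 163.91646524]
yaw 0.6150825669558468 0.5096267473539497 greenD [442.83176121 155.897637   168.        ] [441.92199401 153.39730714 168.        ] [424.72904816  85.71891098 168.        ] [428.10362733  78.80056668 168.        ]
cam in tool [ 7.80092290e+01 -1.49945628e-01 -1.61555318e+02] [[0.93, 0.36, -0.0], [0.36, -0.93, 0.0], [-0.0, -0.0, -1.0]]
0 160 [ 0.76028456  0.09276226 -1.08100918  1.89875757  0.0877983   1.20040259
 -1.92158276]
0 330 [-0.04034887 -0.05070018 -0.23672499  1.65543795 -0.01189283  1.53544574
 -1.84715686]
1 160 [ 0.78319367  0.09745747 -1.10638425  1.89835172  0.09344225  1.20095513
 -1.14054327]
1 330 [-0.05255025 -0.05097655 -0.22507288  1.65581874 -0.01137923  1.53546916
 -1.06233674]
2 160 [ 0.74976859  0.09074483 -1.06944303  1.89894892  0.08536042  1.20017147
 -0.34891759]
2 330 [-0.05377687 -0.05100471 -0.22390154  1.65585707 -0.01132725  1.53547154
 -0.27699678]
3 160 [ 0.71399016  0.08444274 -1.03042422  1.89962338  0.0776928   1.19947385
  0.44230011]
3 330 [-0.05215329 -0.05096745 -0.22545195  1.65580633 -0.01139604  1.53546839
  0.50847842]
4 160 [ 0.7664392   0.09398175 -1.08780144  1.89864705  0.08926815  1.20054413
  1.218879  ]
4 330 [ 0.79360002 -0.05319607 -1.02545631  1.63437223 -0.04550364  1.53486993
  1.34120356]
5 160 [ 0.86480243  0.11861329 -1.19941541  1.89703223  0.11841588  1.20369963
  1.98129798]
5 330 [-0.80624665 -0.08574967  0.48574566  1.67879227  0.04001601  1.53869733
  2.03289039]
6 160 None
6 330 [-1.59994427 -0.27510182  1.10865008  1.69286083  0.24561183  1.57383045
  2.63558707]
7 160 [-9.56655863e-01 -2.65793612e-03  6.74067994e-01  1.94925007e+00
  1.78386759e-03  1.19441974e+00 -2.63943975e+00]
7 330 [ 0.90522053 -0.06063956 -1.12578388  1.63271064 -0.05476236  1.53506516
 -2.57408436]
```

Run:
```python
from h import *
from bench import *
a=1.97; C=np.array([468,112]); p=C-78*np.array([np.cos(a),np.sin(a)])
Rn=R.from_euler("z",a)*R.from_rotvec([np.pi,0,0])
print(inverse_kinematics([*p,300],Rn.as_rotvec()))
move_pose([*p,300],Rn.as_rotvec()); gripper_to(44)
o=get_obs(); print(o["clock"],o["position"],o["joints"],o["opening"],o["ft_force"])
c=capture("wrist"); np.savez("pics/w1.npz",**c); cv2.imwrite("pics/w1.png",c["color"][:,:,::-1])
for nm,lo,hi in(("orange",(4,170,110),(18,255,255)),("green",(45,120,50),(80,255,255)),("red",(0,170,80),(3,255,255))): print(nm,blobs(c,lo,hi,8)[1])
```

```text
[ 0.17197669 -0.01526083 -0.30031816  1.68024216 -0.00453475  1.47592936
  0.27132467]
3.625 [498.32336736  40.15782407 300.0199046 ] [ 0.17192203 -0.01528767 -0.30032826  1.6802286  -0.00451011  1.47592037
  0.27135098] 43.96493786106621 [-0.18820636 -0.14535001  1.05315267]
orange [(3156, [315.5, 59.0], [264, 36, 106, 45]), (2689, [322.9, 134.4], [272, 114, 100, 42]), (169, [535.1, 136.3], [525, 121, 35, 40])]
green [(175, [308.9, 28.0], [302, 21, 15, 15])]
red [(136, [254.2, 107.3], [248, 101, 13, 14])]
```

View pics/w1.png

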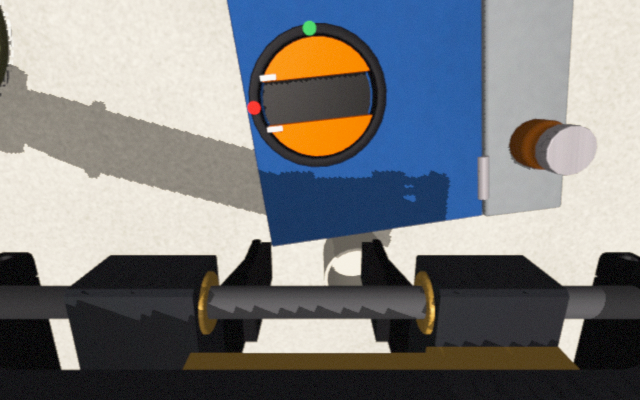

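The wrist view shows the ring centred near (318,94), the green dot at (309,28) and the red dot at (254,107). The slot runs across between the white marks at the red end, so the turn is close to 0.

Run:
```python
from h import *
c=dict(np.load("pics/w1.npz")); m,_=blobs(c,(4,170,110),(18,255,255)); m[:,450:]=0
p=cv2.convexHull(cv2.findNonZero(m)); e=cv2.fitEllipse(p); print(e)
C=onz(c,*e[0],168.6); G=onz(c,308.9,28,169); Rd=onz(c,254.2,107.3,171.6)
A=onz(c,315.5,59,168.6);B=onz(c,322.9,134.4,168.6)
print(C,"dist",np.linalg.norm((G-C)[:2]),np.linalg.norm((Rd-C)[:2]))
f=lambda v:np.arctan2(v[1],v[0])
print("yaw",f(G-C)-np.pi/2,f(C-Rd),"slot",f(A-B)-np.pi/2, "mid",(A+B)/2)
yaw=(f(G-C)-np.pi/2+f(C-Rd))/2
u=np.array([np.cos(yaw),np.sin(yaw)]);n=np.array([-u[1],u[0]])
print("C from dots",((G[:2]-51*n)+(Rd[:2]+51*u))/2)
```

```text
((316.81610107421875, 332.3883056640625), (227.2341766357422, 595.5521240234375), 0.14023971557617188)
[553.46506066 -87.68881088 168.6       ] dist 265.2800568934776 213.92280506195283
yaw 0.42330790267193974 -0.9387487877956527 slot 0.504843430863307 mid [471.18734672 111.31988201 168.6       ]
C from dots [453.94525252  88.38512179]
```

Run:
```python
from h import *
c=dict(np.load("pics/w1.npz")); m,_=blobs(c,(4,170,110),(18,255,255)); m[:,450:]=0; m[200:]=0
p=cv2.convexHull(cv2.findNonZero(m)); e=cv2.fitEllipse(p); print(e)
C=onz(c,*e[0],168.6); G=onz(c,308.9,28,169); Rd=onz(c,254.2,107.3,171.6)
A=onz(c,315.5,59,168.6);B=onz(c,322.9,134.4,168.6)
print(C,"dist",np.linalg.norm((G-C)[:2]),np.linalg.norm((Rd-C)[:2]))
f=lambda v:np.arctan2(v[1],v[0])
print("yaw",f(G-C)-np.pi/2,f(C-Rd),"slot",f(A-B)-np.pi/2, "mid",(A+B)/2)
yaw=(f(G-C)-np.pi/2+f(C-Rd))/2
u=np.array([np.cos(yaw),np.sin(yaw)]);n=np.array([-u[1],u[0]])
print("C from dots",((G[:2]-51*n)+(Rd[:2]+51*u))/2)
```

```text
((317.37725830078125, 95.63538360595703), (115.1018295288086, 120.16700744628906), 0.9841399788856506)
[469.16221849 112.21763063 168.6       ] dist 48.67308574382241 50.16694300791656
yaw 0.531492895881434 0.5756371427413166 slot 0.504843430863307 mid [471.18734672 111.31988201 168.6       ]
C from dots [470.88445203 111.25652798]
```

```bash
cat >> h.py <<'E'
def rot(a): return (R.from_euler("z",a)*R.from_rotvec([np.pi,0,0])).as_rotvec()
P=np.array([469.3,111.2])
def show(o,t=""):
    print(t,round(float(o["clock"]),2),np.round(o["position"],1),"F",np.round(o["ft_force"],1),"M",np.round(o["moment"],2))
E
python3 - <<'E'
from h import *
from bench import *
move_pose([*P,200],rot(2.08)); show(get_obs(),"above"); print(get_obs()["joints"].round(2) if hasattr(get_obs()["joints"],"round") else get_obs()["joints"])
line_to([*P,162],60); show(get_obs(),"in")
print(line_to([*P,135],12,max_force=14)); dwell(.2); show(get_obs(),"pressed")
c=capture("side"); np.savez("pics/s2.npz",**c)
cv2.imwrite("pics/s2.png",cv2.resize(c["color"][120:320,220:460,::-1],None,fx=3,fy=3))
E
```

```text
above 4.24 [470.2 110.4 201. ] F [ 1.1 -0.4  0.7] M [ 0.01 -0.19  0.04]
[ 0.1  -0.01 -0.38  1.87 -0.    1.28  0.23]
in 5.03 [469.4 111.3 162.1] F [ 0.7 -0.8 -0.5] M [ 0.01 -0.11  0.01]
True
pressed 6.72 [468.8 110.9 143.6] F [-1.8 -1.1  6.7] M [-0.05  0.21  0.04]
```

View pics/s2.png

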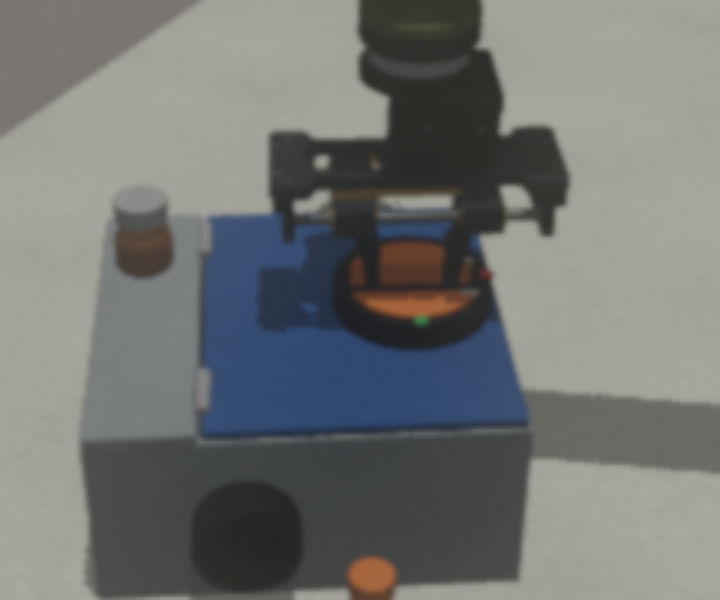

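The side view shows both fingertips inside the slot and the panel down level with the box; the mug, bottle and jar have not moved. Next I press slightly harder and turn in steps, watching the moment.

Run:
```python
from h import *
from bench import *
print(line_to([*P,139.5],8,max_force=7)); dwell(.1); o=get_obs(); show(o,"press")
z=140.5 if o["ft_force"][2]<12 else o["position"][2]-.5
line_to([*P,z],10,max_force=12); show(get_obs(),f"z{z}")
a=2.08
while a>0.62:
    a-=0.12; line_to([*P,z],40,rot=rot(a)); o=get_obs(); show(o,f"{a:.2f}")
    f=o["ft_force"][2]
    if f<9: z-=.6
    elif f>22: z+=.5
    if abs(o["moment"][2])>0.6: print("stop"); break
```

```text
True
press 7.13 [468.8 110.8 143.7] F [-1.5 -0.2  6. ] M [-0.05  0.25 -0.  ]
z140.5 7.39 [468.9 110.9 143.6] F [-1.7 -1.9  7.7] M [-0.06  0.35  0.03]
1.96 7.66 [469.4 111.3 143. ] F [-7.9 -2.8 18.8] M [-0.49  1.84 -0.18]
1.84 7.92 [469.6 111.3 143. ] F [-7.2 -3.1 18.1] M [-0.55  1.66 -0.14]
1.72 8.19 [469.9 111.1 143. ] F [-7.6 -1.6 17.4] M [-0.57  1.53 -0.15]
1.60 8.46 [470.1 111.  143. ] F [-5.7 -3.8 16.7] M [-0.66  1.43 -0.14]
1.48 8.72 [470.3 110.8 143. ] F [-6.5 -3.4 16.9] M [-0.73  1.31 -0.13]
1.36 8.99 [470.6 110.9 143. ] F [-5.5 -3.  15.3] M [-0.67  1.2  -0.09]
1.24 9.26 [470.9 110.9 143.1] F [-3.6 -2.5 14.8] M [-0.71  1.   -0.1 ]
1.12 9.53 [471.3 110.9 143.1] F [-2.2 -3.5 14.4] M [-0.61  0.78 -0.07]
1.00 9.79 [471.6 110.8 143.1] F [-1.6 -2.8 13.5] M [-0.53  0.63 -0.06]
0.88 10.06 [471.8 110.6 143.1] F [-1.6 -3.5 13.9] M [-0.68  0.5  -0.03]
0.76 10.32 [472.  110.3 143.1] F [-0.1 -3.6 13.5] M [-0.82  0.44  0.02]
0.64 10.59 [472.1 109.9 143.1] F [-1.2 -4.3 14. ] M [-1.02  0.36  0.02]
0.52 10.86 [471.9 109.7 143.1] F [-0.7 -5.2 13.8] M [-0.98  0.44  0.05]
```

Run:
```python
from h import *
from bench import *
o=get_obs(); x=R.from_rotvec(o["tcp_rot"]).as_matrix()[:,0]; print("a actual",np.arctan2(x[1],x[0]),x)
A=capture("side"); B=capture("scene")
f=lambda i:cv2.resize(i[:,:,::-1],(400,400),interpolation=cv2.INTER_CUBIC)
cv2.imwrite("pics/s3.png",np.hstack([f(A["color"][180:250,320:390]),f(B["color"][130:200,315:385])]))
```

```text
a actual 0.5182347970989463 [0.86868709 0.49534302 0.00424727]
```

View pics/s3.png

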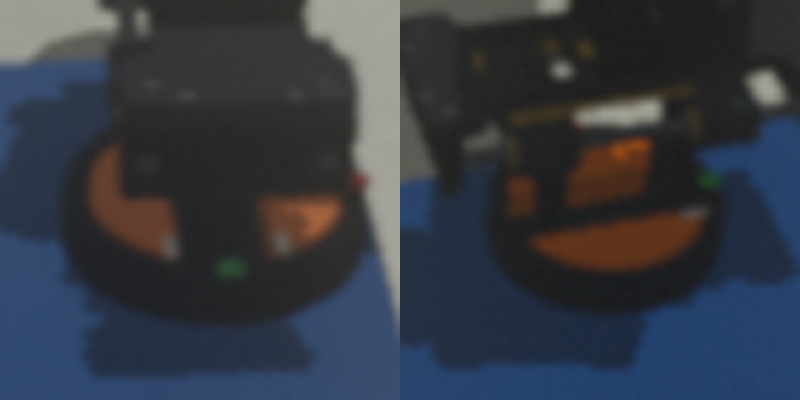

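The white marks now straddle the green dot closely in both views, so the fastener has followed. I continue gently until the stop shows up in the moment.

Run:
```python
from h import *
from bench import *
z=140.5;a=0.52; m0=get_obs()["moment"][2]
while a>0.27:
    a-=0.04; line_to([*P,z],40,rot=rot(a)); dwell(.05); o=get_obs(); x=R.from_rotvec(o["tcp_rot"]).as_matrix()[:,0]; show(o,f"{a:.2f} act {np.arctan2(x[1],x[0]):.3f}")
    if o["moment"][2]-m0>0.3: print("stop"); break
```

```text
0.48 act 0.479 11.26 [471.7 109.9 143.1] F [-2.9 -4.7 14.1] M [-0.93  0.56  0.06]
0.44 act 0.439 11.56 [471.6 110.2 143.1] F [-2.5 -3.4 14.3] M [-0.87  0.58  0.02]
0.40 act 0.399 11.86 [470.8 110.2 143.1] F [-5.6 -4.5 15.5] M [-0.92  1.12  0.07]
0.36 act 0.360 12.16 [469.7 110.2 143. ] F [-7.7 -4.6 18.7] M [-0.93  1.75  0.21]
0.32 act 0.321 12.46 [468.6 110.2 142.9] F [-10.3  -4.8  21.6] M [-0.94  2.46  0.37]
stop
```

Run:
```python
from h import *
from bench import *
o=get_obs(); Q=o["position"][:2]
line_to([*Q,143],40,rot=rot(0.36)); show(get_obs(),"relief")
line_to([*Q,165],40); line_to([*Q,240],120); show(get_obs(),"up")
a=1.0; p=P-78*np.array([np.cos(a),np.sin(a)])
move_pose([*p,300],rot(a)); show(get_obs(),"view")
c=capture("wrist"); np.savez("pics/w4.npz",**c); cv2.imwrite("pics/w4.png",c["color"][:,:,::-1])
for nm,lo,hi in(("orange",(4,170,110),(18,255,255)),("green",(45,120,50),(80,255,255)),("red",(0,170,80),(3,255,255))): print(nm,blobs(c,lo,hi,8)[1])
```

```text
relief 12.71 [469.3 110.2 143.9] F [-2.  -1.   5.3] M [-0.22  0.48  0.03]
up 14.18 [468.1 110.  239.2] F [ 0.3 -0.2 -0.3] M [-0.04 -0.01  0.04]
view 14.97 [426.9  45.9 299.1] F [ 0.8 -0.9 -0.2] M [ 0.04 -0.07 -0.03]
orange [(3024, [334.4, 63.3], [286, 36, 89, 66]), (2551, [302.1, 129.6], [262, 98, 91, 56])]
green [(153, [259.5, 66.9], [253, 60, 14, 14])]
red [(102, [290.2, 153.5], [284, 148, 13, 12])]
```

View pics/w4.png

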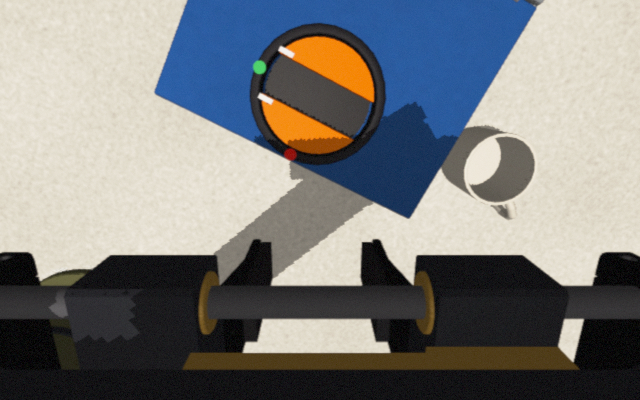

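The white marks now point at the green dot (259,67), straddled at (287,51) and (265,98). I check the slot angle and panel height by numbers.

Run:
```python
from h import *
from bench import *
f=lambda v:np.arctan2(v[1],v[0])
c=dict(np.load("pics/w4.npz")); h=161
G=onz(c,259.5,66.9,h);Rd=onz(c,290.2,153.5,h);A=onz(c,334.4,63.3,h);B=onz(c,302.1,129.6,h)
d=f(G-Rd)-np.pi/4; print("yaw",d,"slot ang - unit y (mod pi)",(f(A-B)-d+np.pi/2)%np.pi, "theta",np.pi/2-((f(A-B)-d+.5*np.pi)%np.pi-np.pi/2)-np.pi/2)
# edges of slot by line fit on orange/dark boundary
m,_=blobs(c,(4,170,70),(18,255,255)); 
for cc in cv2.findContours(m[:200],cv2.RETR_EXTERNAL,cv2.CHAIN_APPROX_NONE)[0]:
    if cv2.contourArea(cc)<1000: continue
    ap=cv2.approxPolyDP(cc,4,True)[:,0].astype(float)
    L=[np.linalg.norm(ap[i]-ap[i-1]) for i in range(len(ap))]; i=int(np.argmax(L))
    e=onz(c,*ap[i],h)-onz(c,*ap[i-1],h); print("edge",L[i],"from unit y",(f(e)-d)%np.pi-np.pi/2)
for w,g,r in(("w1",(308.9,28),(254.2,107.3)),("w4",(259.5,66.9),(290.2,153.5))):
    k=dict(np.load(f"pics/{w}.npz")); D=[np.linalg.norm(onz(k,*g,z)-onz(k,*r,z)) for z in(155,165,175)]
    print(w,"z from dot spacing",np.interp(72.1,D[::-1],(175,165,155)),D)
a=capture("side"); b=dict(np.load("pics/side0.npz")); s=dict(np.load("pics/s2.npz"))
q=lambda i:cv2.resize(i["color"][175:270,240:405,::-1],(380,220))
cv2.imwrite("pics/cmp.png",np.vstack([np.hstack([q(b),q(s)]),np.hstack([q(a),q(a)])]))
```

```text
yaw 0.5361392741537394 slot ang - unit y (mod pi) 1.5666066298203951 theta 0.0041896969745014445
edge 91.706052144883 from unit y -0.01463800139663296
edge 97.06183596038146 from unit y 0.00588816589361163
w1 z from dot spacing 167.57519462140516 [np.float64(75.18252701555069), np.float64(72.73125122352144), np.float64(70.27997543149218)]
w4 z from dot spacing 159.69338510290737 [np.float64(73.2238826725009), np.float64(70.82927271005673), np.float64(68.43466274761256)]
```

View pics/cmp.png

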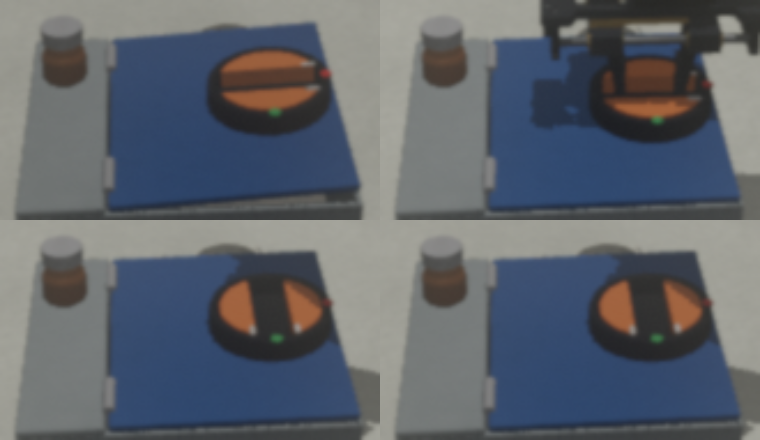

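The panel stays down: the top-left start view shows an open gap, and the bottom views with the arm clear do not. The slot lies within about 0.01 rad of the unit's y axis and the disc top is back near 160 mm, so the job is done.

```bash
python3 -c "
from bench import *
print(hand_in())"
```

```text
the job is handed in; nothing more can be done
None
```

The job is handed in: I pressed the panel flush, turned the fastener clockwise to its stop, and the panel stayed locked down after I let go; nothing was picked up, and I saw no sign that the mug, bottle or jar had moved.

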